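Fetch the coin roll from behind the date stamp

ROBOT

A 7-joint arm with a two-finger parallel gripper is mounted at the origin on a cart in front of the work surface, level with it; the furniture and walls round the work are solid. World frame = base frame: x ahead of the robot, y to its left, z up, the work surface at z = 0. Lengths are in m, angles in degrees, forces in N, time in s.
With the tool pointing down it reaches from about 0.425 to 0.875 m from the base axis. Payload 4.7 kg.
Tool frame: the origin (TCP) lies between the finger pads; the fingertips stand 17 mm ahead of it and the grasp point (between the pads) lies 2 mm behind it; z points along the fingers, y is the line along which they close (so a half turn about z gives the same grasp; the last joint's range is limited). The gripper opens to 87 mm and grips with 3 to 60 N. Pads are 19 mm wide; open, the fingers measure 117 mm over their backs; the gripper's body (75 mm by 190 mm) begins 51 mm behind the grasp point.
Start: joints at [70.193, 18.392, -4.016, 83.108, 1.295, 78.541, -3.26], TCP at [0.229, -0.608, 0.24] pointing down, gripper open.
Joint ranges: [-163.93, 163.93], [-17.29, 119.83], [-79.2, 71.16], [3.27, 140.29], [-89.18, 269.18], [5.43, 117.66], [-154.24, 154.24]. Speed limits (degrees/s): [147.25, 147.25, 180, 180, 180, 180, 180].

INTERFACE

Orientations are given as [roll, pitch, yaw] about the fixed x, y, z axes, in that order (R = Rz(yaw) Ry(pitch) Rx(roll)).
In Python, from cell import env, cams gives the robot as it stands.
- The arm moves only by the shell command python3 -m pendant 'ROWS' [FORCE]. ROWS is JSON, a list of rows, each an object of numbers: "tx", "ty", "tz": the shift along the tool's x, y, z each as a share of 0.05 m, from -1 to 1; "spin": the turn about the tool's z as a share of 4 degrees, from -1 to 1; "claw": the closure, from 0 (fully open) to 1 (shut). A call has 1 to 10 rows; each row shifts and turns the commanded pose from where the row before left it, along the tool's axes as they then stand; what a row does not reach is not made up. A row lasts 1/8 s, in which the tool goes at most 62.5 mm and 10.7 degrees, less where a joint would pass 70% of its speed; a pose out of reach is approached as far as the arm can. A call with a number of a shift or a turn outside -1 to 1 is refused whole. A call with a gripper value outside its range is refused whole. The fingers move at their own pace and stop on an object; FORCE is the grip in N (left out, the last holds). Time passes only in rows, so rows that do not move let the fingers close. It gives the time, the measured TCP pose, the force, the opening and the grip force at its end, in the units of the state.
- env.get_obs(): the state, without advancing time (a new reading comes with each control period).
- cams.read_camera(name): name is "side" or "top"; returns the picture (480x640x3 uint8, red, green, blue); there is no depth.
- cams.camera_info(name): a dict with "fx", "fy", "cx", "cy" (pixels), "rvec" (rotation vector, rad) and "tvec" (3), from world to camera coordinates, as OpenCV has them. Camera axes: x right, y down, z forward; pixel columns grow to the right and rows downward; lengths in m; the calibration is good to about 2 mm. A picture is of the moment at which its call begins. camera_info takes no time and is no camera call.
- env.sign_off(): hands the job in; it is judged then, once.
The state is a dict: "time_s": time; "qpos": joint angles; "joint_velocities": joint speeds; "effort": joint torques, N m; "tool_pos": TCP position; "tool_rot": TCP orientation; "force": force on the tool from outside, world axes, zero at the start; "wrist_torque": the same for the moment, N m; "grip_width": finger opening in m; "grasp_force": force on a finger pad.
Only numpy, scipy, OpenCV 4.12 (cv2) and the standard library are available. Lean on these libraries where they do the work, as an engineer would, in place of code of your own. Each camera call takes 0.05 s, during which the arm holds its last target. There are 200 camera calls.

TASK

The change tray needs a new roll of coins: take the date stamp out of the desk organiser and stand it aside on the desk, then take the coin roll that stood hidden behind it and stand it upright in the change tray. Afterwards put the date stamp back upright on the spot where it stood at the start, turned squarely with the organiser. Leave the glue stick and the coin roll behind it where they are.

Things in the scene. Friction and masses are not known exactly. Their poses are not given: they have to be found in the camera images.
- date_stamp: Self-inking date stamp standing upright in the front of one lane of the organiser (left or right, it varies): black foot 30 (x) x 46 (y) x 16 mm, grey waist 22 x 36 mm, red grip 28 x 44 mm from 40 to 74 mm above the foot's underside; 74 mm tall, 0.09 kg. Origin at the centre of the underside, z up, x from the front towards the coin roll behind it. Best grasped from above across its y width (44 mm) at the red grip: the roll behind stands only about 12 mm from its back.
- roll_behind_stamp: Paper-wrapped roll of coins standing on end, a brown cylinder with a red band, 26 mm in diameter, 52 mm tall, 0.15 kg. It stands in the organiser directly behind the date stamp (about 40 mm along +x of the stamp, centre to centre). Origin at the centre of its underside, z up along the roll; its yaw means nothing. This is the roll to fetch.
- glue_stick: Glue stick standing upright in the front of the other lane, a white and yellow tube 27 mm in diameter and 92 mm tall, 0.035 kg. Origin at the centre of its underside. A bystander.
- roll_behind_glue: Paper-wrapped roll of coins standing on end, a brown cylinder with a red band, 26 mm in diameter, 52 mm tall, 0.15 kg. It stands in the organiser directly behind the glue stick (about 40 mm). Origin at the centre of its underside, z up along the roll; its yaw means nothing. A bystander that looks just like the roll to fetch.
- organiser: Fixed low grey desk organiser, 130 mm (x) x 230 mm (y), rim 12 mm high, walls 4 mm, floor 4 mm above the desk, with a 12 mm high wall along x that parts it into a left (+y) and a right (-y) lane, lane centres at y = +57 and -57 mm. Origin at the centre of its underside, x pointing away from its front edge. The desk in front of it (120 to 140 mm along -x from its origin) is free.
- change_tray: Fixed shallow change tray of bare metal with a black liner, 110 mm (x) x 140 mm (y), rim 14 mm high, walls 4 mm, floor 4 mm above the desk, empty. Origin at the centre of its underside, z up.
Not all that is in view belongs to the job. Of the things that look like the date_stamp, take the one that is farthest from the robot's base at the start.

How it is judged:
By the outcome, as a careful person would: the job done as asked, in the order asked, and still so for the second after the job is handed in, with the robot touching nothing.
It also fails if it takes over 72 s, if anything falls off the work surface, if the arm or the gripper's body presses on something with over 40 N, if the wrist force passes 120 N, or if a joint passes its speed limit or range.

## Working session

There is one attempt and no reset: what is moved stays moved. The work goes in short steps, Python scripts to look and compute and a shell command to move; the robot and the scene stay as the last step left them, time stands still between calls to the robot, and variables do not carry over. Pictures are saved under pics/ and viewed, at most 10 in all, crops included, and the job is handed in when it is done.

```bash
mkdir -p pics
cat > h.py <<'E'
import numpy as np, cv2
from cell import env, cams
def snap(n,f):
    im=cams.read_camera(n); cv2.imwrite('pics/'+f,im[:,:,::-1]); return im
def K(n):
    c=cams.camera_info(n); return np.array([[c['fx'],0,c['cx']],[0,c['fy'],c['cy']],[0,0,1]]),np.array(c['rvec'],float).reshape(3,1),np.array(c['tvec'],float).reshape(3,1)
def proj(n,P):
    k,r,t=K(n); return cv2.projectPoints(np.array(P,float).reshape(-1,1,3),r,t,k,None)[0].reshape(-1,2)
def at(n,uv,z):
    k,r,t=K(n); R=cv2.Rodrigues(r)[0]; c=(-R.T@t).ravel(); o=[]
    for u,v in np.reshape(uv,(-1,2)):
        d=R.T@np.linalg.inv(k)@[u,v,1]; o.append(c+d*(z-c[2])/d[2])
    return np.round(np.array(o),4)
E
python3 - <<'E'
from h import *
for n in('top','side'):
    snap(n,n+'0.png'); k,r,t=K(n); R=cv2.Rodrigues(r)[0]; print(n,(-R.T@t).ravel(),k[0,0])
o=env.get_obs(); print(o['tool_pos'],o['tool_rot'],o['grip_width'],o['force'],o['time_s'])
E
```

```text
top [ 0.45527565 -0.03819398  1.29140189] 516.5825578038143
side [0.39120905 0.87375999 0.6451917 ] 441.5974775345454
[ 0.22865533 -0.60794562  0.2385688 ] [-1.79900448e+02  6.01114161e-03  2.06189770e+01] 0.08689136599813167 [0.08412107 0.08892298 0.28687666] 0.1
```

View pics/top0.png

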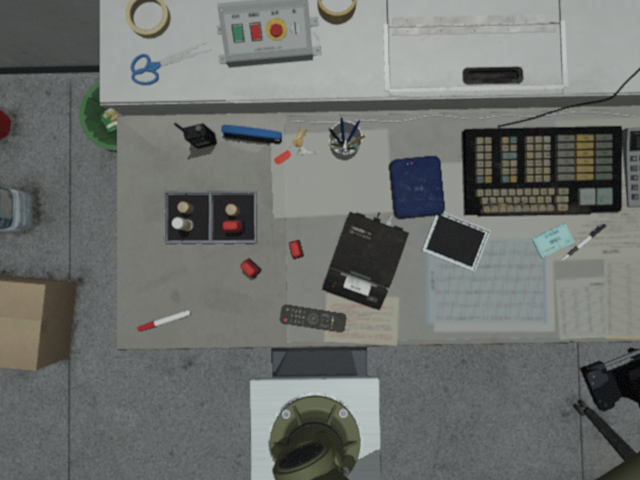

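View pics/side0.png

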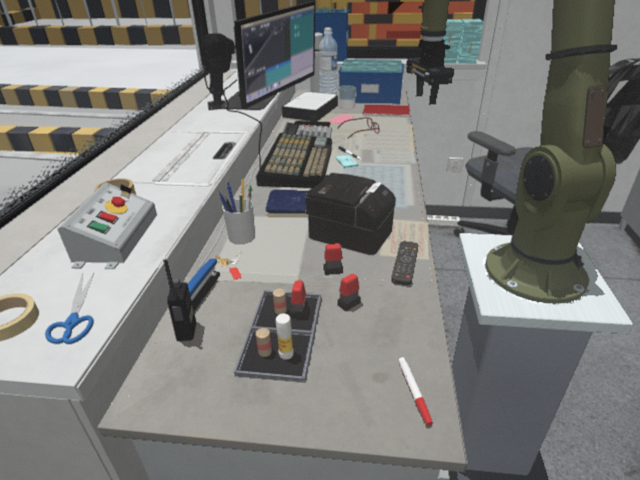

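The top view shows the organiser around (211,218). Its right lane holds the stamp (232,226) with the target roll at (232,211). The left lane holds the glue stick (181,223) and its roll (183,208). Decoy stamps are at (250,268) and (296,249), and the tray is at about (456,241), to the right of a black box at (365,260). Next I'll enlarge these areas.

Run:
```python
from h import *
im=cv2.imread('pics/top0.png')
a=cv2.resize(im[180:255,150:270],None,fx=5,fy=5,interpolation=cv2.INTER_CUBIC)   # 600x375
b=cv2.resize(im[200:285,320:500],None,fx=3.3,fy=3.3,interpolation=cv2.INTER_CUBIC)[:, :600]
b=cv2.resize(im[205:280,415:500],None,fx=2.6,fy=2.6,interpolation=cv2.INTER_CUBIC)
s=cv2.imread('pics/side0.png')[270:390,225:365]; s=cv2.resize(s,None,fx=2.6,fy=2.6,interpolation=cv2.INTER_CUBIC)
c=np.zeros((600,800,3),np.uint8); c[:375,:600]=a; c[400:400+195,:221]=b; 
s=cv2.resize(s,(260,223)); c[376:599,230:490]=s
cv2.imwrite('pics/crop.png',c)
print(at('top',[(166,194),(256,194),(256,242),(166,242)],.012))
print('tray',at('top',[(435,215),(491,231),(478,269),(423,251)],.014))
print('stamp',at('top',[(232,226)],.074),'roll',at('top',[(232,211)],.052))
print('decoys',at('top',[(250,268),(296,249)],.074))
# printer top height: top-corner in side
print(proj('side',[[.56,-.1,h] for h in(0,.05,.1,.15)]))
```

```text
[[0.6154 0.361  0.012 ]
 [0.6113 0.1363 0.012 ]
 [0.4918 0.1377 0.012 ]
 [0.4957 0.3614 0.012 ]]
tray [[ 0.5508 -0.3067  0.014 ]
 [ 0.5087 -0.4436  0.014 ]
 [ 0.4157 -0.4088  0.014 ]
 [ 0.4623 -0.2748  0.014 ]]
stamp [[0.5288 0.1855 0.074 ]] roll [[0.5664 0.1892 0.052 ]]
decoys [[0.429  0.144  0.074 ]
 [0.4719 0.035  0.074 ]]
[[305.06263138 237.08645403]
 [304.28491022 221.04640119]
 [303.46849677 204.20834223]
 [302.61042992 186.51120577]]
```

View pics/crop.png

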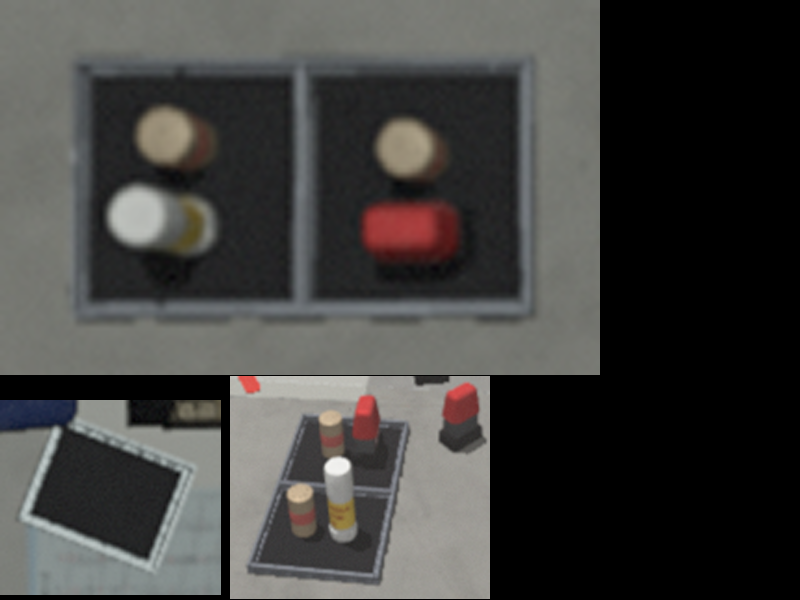

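The crop shows the organiser's outer corners at about crop (76,58) to (534,320) and nearly square to the image. The roll top is at crop (403,148), the stamp's red grip spans (363–460, 203–262), and the tray is empty. Now I'll fit the poses with both cameras.

```bash
cat > fit.py <<'E'
from h import *
from scipy.optimize import minimize
def mask(im,kind):
    h=cv2.cvtColor(im,cv2.COLOR_RGB2HSV).astype(int); H,S,V=h[...,0],h[...,1],h[...,2]
    if kind=='red': return ((H<8)|(H>172))&(S>140)&(V>60)
    return (H>5)&(H<25)&(S>50)&(V>80)
def box(x,y,yaw,sx,sy,z0,z1):
    c,s=np.cos(np.radians(yaw)),np.sin(np.radians(yaw))
    return [[x+c*a*sx/2-s*b*sy/2,y+s*a*sx/2+c*b*sy/2,z] for a in(-1,1) for b in(-1,1) for z in(z0,z1)]
def cyl(x,y,d,z0,z1):
    return [[x+d/2*np.cos(t),y+d/2*np.sin(t),z] for t in np.linspace(0,6.28,32) for z in(z0,z1)]
def fit(pts,p0,masks,pad=14,step=(.006,.006,6)):
    win={}
    for n in masks:
        q=proj(n,pts(*p0)); lo=(q.min(0)-pad).astype(int); hi=(q.max(0)+pad).astype(int); win[n]=(lo,hi)
    def cost(p):
        e=0
        for n,m in masks.items():
            lo,hi=win[n]; w=m[lo[1]:hi[1],lo[0]:hi[0]].astype(float)
            S=8; q=(proj(n,pts(*p))-lo+.5)*S-.5
            r=np.zeros((w.shape[0]*S,w.shape[1]*S),np.uint8)
            cv2.fillConvexPoly(r,cv2.convexHull((q*16).round().astype(np.int32)),255,shift=4)
            r=cv2.resize(r,(w.shape[1],w.shape[0]),interpolation=cv2.INTER_AREA)/255.
            e+=((r-w)**2).sum()
        return e
    k=len(p0); sim=np.array([p0]+[np.array(p0)+np.eye(k)[i]*step[i] for i in range(k)])
    r=minimize(cost,p0,method='Nelder-Mead',options=dict(initial_simplex=sim,xatol=1e-5,fatol=.01)); return np.round(r.x,4),round(r.fun,1)
E
python3 - <<'E'
from fit import *
ims={n:cv2.imread(f'pics/{n}0.png')[:,:,::-1].copy() for n in('top','side')}
red={n:mask(i,'red') for n,i in ims.items()}
for name,z,p0 in(('stamp',.004,(.53,.186,0)),('decoy1',0,(.429,.144,30)),('decoy2',0,(.472,.035,10))):
    f=lambda x,y,w:box(x,y,w,.028,.044,z+.04,z+.074)
    print(name,fit(f,p0,red),fit(f,p0,{'top':red['top']}))
for n in ims: print(n,'stamp proj',proj(n,[[.53,.186,.078],[.567,.189,.056]]).round(1))
# roll top face ellipse: bright beige top
c=(np.array([403,148])+.5)/5-.5+[150,180]; print('roll top',at('top',c,.056))
c2=(np.array([101,43.5]))/260*140+[225,270]; print('roll side', at('side',c2,.056), 'px',ims['top'][209,231],ims['top'][211,238],ims['side'][294,280])
print('org',at('top',(np.array([[76,58],[534,58],[534,320],[76,320]])+.5)/5-.5+[150,180],.012))
b=(np.array([[63,22],[195,66],[155,170],[21,118]]))/2.6+[415,205]; t=at('top',b,.014); print('tray',t,t.mean(0))
E
```

```text
stamp (array([ 0.5312,  0.1867, 10.5352]), np.float64(254.3)) (array([  0.5301,   0.1894, -14.8541]), np.float64(68.7))
decoy1 (array([ 0.4279,  0.1496, -4.7133]), np.float64(383.8)) (array([  0.4302,   0.1489, -34.8812]), np.float64(78.8))
decoy2 (array([ 0.4729,  0.0384, 14.386 ]), np.float64(237.5)) (array([4.73400e-01, 3.59000e-02, 9.31312e+01]), np.float64(73.1))
top stamp proj [[231.5 225.4]
 [231.8 210.6]]
side stamp proj [[297.8 282.5]
 [280.4 290.7]]
roll top [[0.5704 0.1928 0.056 ]]
roll side [[0.5674 0.1975 0.056 ]] px [157 147 124] [71 55 48] [205 183 154]
org [[0.6225 0.364  0.012 ]
 [0.6183 0.1352 0.012 ]
 [0.4878 0.1367 0.012 ]
 [0.4918 0.3644 0.012 ]]
tray [[ 0.5544 -0.3173  0.014 ]
 [ 0.5103 -0.4412  0.014 ]
 [ 0.4124 -0.4003  0.014 ]
 [ 0.4638 -0.275   0.014 ]] [ 0.485225 -0.35845   0.014   ]
```

Run:
```python
from fit import *
ims={n:cv2.imread(f'pics/{n}0.png')[:,:,::-1].copy() for n in('top','side')}
def rm(im): im=im.astype(int); return (im[...,0]>50)&(im[...,0]>1.7*im[...,1])&(im[...,0]>1.7*im[...,2])
red={n:rm(i) for n,i in ims.items()}
f=lambda x,y,w:box(x,y,w,.028,.044,.044,.078)
for n,(u,v) in dict(top=(231,226),side=(298,295)).items():
    m=red[n].copy(); k,lab,st,ce=cv2.connectedComponentsWithStats(m.astype(np.uint8)); l=np.bincount(lab[v-8:v+8,u-8:u+8][m[v-8:v+8,u-8:u+8]]).argmax(); red[n]=lab==l
    q=proj(n,f(.53,.186,0)); print(n,st[l],ce[l],q.min(0),q.max(0))
for m in(red,{'top':red['top']},{'side':red['side']}): print(fit(f,(.53,.188,-1),m,20))
print([cams.camera_info('top')[k] for k in('cx','cy')])
# front edge / back edge of the organiser: line fits by dark->light gradient
g=cv2.cvtColor(ims['top'],cv2.COLOR_RGB2GRAY).astype(float)
for nm,r0,r1 in(('front',236,243),('back',193,199)):
    P=[]
    for u in list(range(172,205))+list(range(216,250)):
        if nm=='front' and (abs(u-181)<8): continue
        d=np.diff(cv2.GaussianBlur(g[r0:r1,u:u+1],(1,3),0.7)[:,0]); d=np.maximum(d if nm=='front' else -d,0)
        if d.sum()>5: P.append((u,r0+.5+(d*np.arange(len(d))).sum()/d.sum()))
    P=np.array(P); c=np.polyfit(P[:,0],P[:,1],1); e=at('top',[(172,np.polyval(c,172)),(250,np.polyval(c,250))],.008)
    print(nm,e,np.degrees(np.arctan2(-(e[0]-e[1])[0],(e[0]-e[1])[1])))
```

```text
top [222 220  20  12 216] [231.5        225.55092593] [222.10500166 219.31888454] [243.20288568 232.16328697]
side [291 281  14  23 264] [297.73106061 292.78030303] [289.0819078  275.46790788] [306.75092748 302.8046554 ]
(array([ 0.5309,  0.1896, 10.2785]), np.float64(151.8))
(array([ 0.5306,  0.1887, -1.7107]), np.float64(34.4))
(array([ 0.5311,  0.1901, 10.4723]), np.float64(101.2))
[322.7193098456246, 232.1464744220329]
front [[0.5012 0.3477 0.008 ]
 [0.4986 0.1531 0.008 ]] -0.76546846639661
back [[0.6137 0.3472 0.008 ]
 [0.6106 0.1519 0.008 ]] -0.909380449199139
```

```bash
cat > to.py <<'E'
import sys
from h import *
def to(x,y,z):
    o=env.get_obs(); p=np.array(o['tool_pos']); r=np.radians(o['tool_rot'])
    from scipy.spatial.transform import Rotation as Ro
    R=Ro.from_euler('xyz',r).as_matrix(); d=R.T@(np.array([x,y,z])-p)
    print('shares',(d/.05).round(2),'rot',np.degrees(r).round(2),'pos',p.round(4),'w',round(o['grip_width'],4),'F',np.round(o['force'],1),'t',o['time_s'])
if __name__=='__main__': to(*map(float,sys.argv[1:4]))
E
python3 -m pendant '[{"tz":-0.6,"spin":0.9},{"tx":0.4,"tz":-0.6,"spin":0.9},{"tx":0.8,"spin":0.9},{"tx":0.8,"spin":0.9},{"tx":0.8,"spin":0.9},{"tx":0.8,"spin":0.88},{"tx":0.3}]'; python3 to.py .53 .189 .30
```

```text
shares [ 11.25 -12.8   -1.21] rot [-1.799e+02  1.000e-02  2.062e+01] pos [ 0.2287 -0.6079  0.2386] w 0.0869 F [0.1 0.1 0.3] t 0.1invalid input at $[0]: expected keys tx, ty, tz, spin, claw
```

All keys are required in each row.

```bash
python3 -m pendant '[{"tx":0,"ty":0,"tz":-0.6,"spin":0.9,"claw":0},{"tx":0.4,"ty":0,"tz":-0.6,"spin":0.9,"claw":0},{"tx":0.8,"ty":0,"tz":0,"spin":0.9,"claw":0},{"tx":0.8,"ty":0,"tz":0,"spin":0.9,"claw":0},{"tx":0.8,"ty":0,"tz":0,"spin":0.9,"claw":0},{"tx":0.8,"ty":0,"tz":0,"spin":0.88,"claw":0},{"tx":0.3,"ty":0,"tz":0,"spin":0,"claw":0}]'; python3 to.py .53 .189 .30
```

```text
time_s: 0.98
tool_pos: [0.4239, -0.5788, 0.2984]
tool_rot: [-179.9, -0.0, -0.6]
force: [-0.6, 0.5, 1.1]
grip_width: 0.0871
grasp_force: 0.0
shares [  1.95 -15.38   0.  ] rot [-179.88   -0.     -0.64] pos [ 0.4239 -0.5788  0.2984] w 0.0871 F [-0.6  0.5  1.1] t 0.975
```

```bash
python3 -m pendant '[{"tx":0.2,"ty":-0.9,"tz":0,"spin":0,"claw":0},{"tx":0.2,"ty":-0.9,"tz":0,"spin":0,"claw":0},{"tx":0.2,"ty":-0.9,"tz":0,"spin":0,"claw":0},{"tx":0.2,"ty":-0.9,"tz":0,"spin":0,"claw":0},{"tx":0.2,"ty":-0.9,"tz":0,"spin":0,"claw":0},{"tx":0.2,"ty":-0.9,"tz":0,"spin":0,"claw":0},{"tx":0.2,"ty":-0.9,"tz":0,"spin":0,"claw":0},{"tx":0.2,"ty":-0.9,"tz":0,"spin":0,"claw":0},{"tx":0.2,"ty":-0.9,"tz":0,"spin":0,"claw":0}]'; python3 to.py .53 .189 .16
```

```text
time_s: 2.1
tool_pos: [0.5166, -0.1769, 0.2996]
tool_rot: [179.9, 0.0, -0.9]
force: [0.4, -0.1, 0.2]
grip_width: 0.0871
grasp_force: 0.0
shares [ 0.15 -7.32  2.78] rot [ 1.7994e+02  3.0000e-02 -9.5000e-01] pos [ 0.5166 -0.1769  0.2996] w 0.0871 F [ 0.4 -0.1  0.2] t 2.1
```

```bash
python3 -m pendant '[{"tx":0.1,"ty":-0.9,"tz":0,"spin":0,"claw":0},{"tx":0,"ty":-0.9,"tz":0,"spin":0,"claw":0},{"tx":0,"ty":-0.9,"tz":0,"spin":0,"claw":0},{"tx":0,"ty":-0.9,"tz":0,"spin":0,"claw":0},{"tx":0,"ty":-0.9,"tz":0.3,"spin":0,"claw":0},{"tx":0,"ty":-0.9,"tz":0.5,"spin":0,"claw":0},{"tx":0,"ty":-0.9,"tz":0.6,"spin":0,"claw":0},{"tx":0,"ty":-0.5,"tz":0.6,"spin":0.06,"claw":0},{"tx":0,"ty":0,"tz":0,"spin":0,"claw":0}]'; python3 to.py .531 .190 .061; python3 -c "
from h import *; im=snap('side','s1.png'); cv2.imwrite('pics/s1c.png',cv2.resize(im[180:400,190:420,::-1],None,fx=2.6,fy=2.6))"
```

```text
time_s: 3.22
tool_pos: [0.5256, 0.1634, 0.1971]
tool_rot: [179.9, 0.3, -0.9]
force: [-0.0, -1.4, 1.0]
grip_width: 0.0871
grasp_force: 0.0
shares [ 0.11 -0.54  2.72] rot [179.93   0.29  -0.92] pos [0.5256 0.1634 0.1971] w 0.0871 F [-0.  -1.4  1. ] t 3.225
```

View pics/s1c.png

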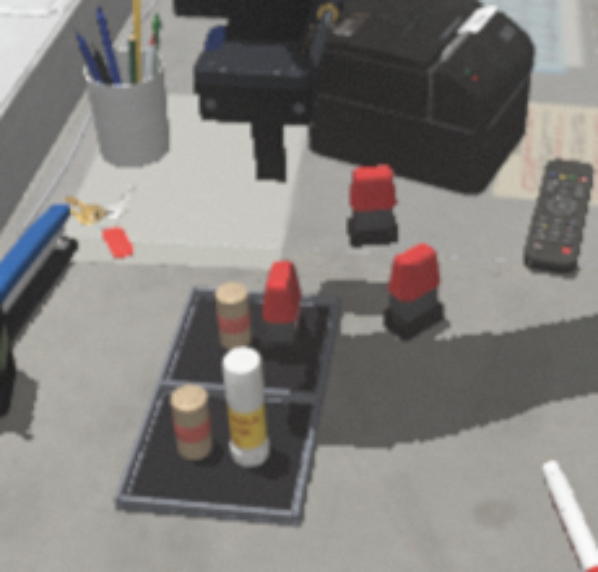

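The stamp stands upright at crop (283,290) with nothing disturbed, and the open gripper hangs above it. Now to centre the tool and descend.

```bash
python3 -c "
from h import *
print(proj('side',[[.5256,.163+.05,.18],[.5256,.163,.18]]))"; python3 -m pendant '[{"tx":0.11,"ty":-0.54,"tz":0.6,"spin":0,"claw":0},{"tx":0,"ty":0,"tz":0.6,"spin":0,"claw":0},{"tx":0,"ty":0,"tz":0,"spin":0,"claw":0},{"tx":0,"ty":0,"tz":0,"spin":0,"claw":0}]'; python3 to.py .531 .190 .061
```

```text
[[295.0546892  248.96397491]
 [299.25163884 234.35194772]]
time_s: 3.78
tool_pos: [0.5353, 0.1884, 0.1414]
tool_rot: [180.0, -0.2, -1.3]
force: [0.5, 0.4, 0.3]
grip_width: 0.087
grasp_force: 0.0
shares [-0.09 -0.03  1.61] rot [ 1.7999e+02 -1.5000e-01 -1.2800e+00] pos [0.5353 0.1884 0.1414] w 0.087 F [0.5 0.4 0.3] t 3.775
```

```bash
python3 -m pendant '[{"tx":-0.09,"ty":-0.03,"tz":0.6,"spin":-0.08,"claw":0},{"tx":0,"ty":0,"tz":0.6,"spin":0,"claw":0},{"tx":0,"ty":0,"tz":0.4,"spin":0,"claw":0},{"tx":0,"ty":0,"tz":0,"spin":0,"claw":0},{"tx":0,"ty":0,"tz":0,"spin":0,"claw":0}]'; python3 to.py .531 .190 .061
```

```text
time_s: 4.4
tool_pos: [0.5305, 0.1916, 0.0609]
tool_rot: [-180.0, -0.1, -0.8]
force: [-0.1, -0.6, 0.2]
grip_width: 0.0869
grasp_force: 0.0
shares [ 0.01  0.03 -0.  ] rot [-1.7997e+02 -1.3000e-01 -8.4000e-01] pos [0.5305 0.1916 0.0609] w 0.0869 F [-0.1 -0.6  0.2] t 4.4
```

```bash
python3 -m pendant '[{"tx":0,"ty":0.03,"tz":0,"spin":0,"claw":0.3},{"tx":0,"ty":0,"tz":0,"spin":0,"claw":0.4},{"tx":0,"ty":0,"tz":0,"spin":0,"claw":0.45},{"tx":0,"ty":0,"tz":0,"spin":0,"claw":0.6},{"tx":0,"ty":0,"tz":0,"spin":0,"claw":0.6},{"tx":0,"ty":0,"tz":0,"spin":0,"claw":0.6},{"tx":0,"ty":0,"tz":0,"spin":0,"claw":0.6}]' 25; python3 to.py .531 .190 .161
```

```text
time_s: 5.28
tool_pos: [0.5293, 0.19, 0.0595]
tool_rot: [-180.0, 0.0, -0.8]
force: [-0.7, 0.2, 0.1]
grip_width: 0.0418
grasp_force: 25.0
shares [ 0.03 -0.   -2.03] rot [-180.      0.     -0.82] pos [0.5293 0.19   0.0595] w 0.0418 F [-0.7  0.2  0.1] t 5.275
```

```bash
python3 -m pendant '[{"tx":0,"ty":0,"tz":-0.4,"spin":0,"claw":0.6},{"tx":0,"ty":0,"tz":-0.6,"spin":0,"claw":0.6},{"tx":0,"ty":0,"tz":-0.6,"spin":0,"claw":0.6},{"tx":-0.4,"ty":0,"tz":-0.2,"spin":0,"claw":0.6},{"tx":-0.6,"ty":0,"tz":0,"spin":0,"claw":0.6},{"tx":-0.6,"ty":-0.3,"tz":0,"spin":0,"claw":0.6},{"tx":-0.4,"ty":-0.6,"tz":0,"spin":0,"claw":0.6},{"tx":0,"ty":-0.6,"tz":0,"spin":0,"claw":0.6},{"tx":0,"ty":0,"tz":0,"spin":0,"claw":0.6},{"tx":0,"ty":0,"tz":0,"spin":0,"claw":0.6}]'; python3 to.py .427 .265 .057
```

```text
time_s: 6.52
tool_pos: [0.4307, 0.2656, 0.1501]
tool_rot: [180.0, -0.0, -0.8]
force: [-0.7, -0.4, -0.8]
grip_width: 0.042
grasp_force: 25.0
shares [-0.07  0.01  1.86] rot [ 1.7996e+02 -3.0000e-02 -8.4000e-01] pos [0.4307 0.2656 0.1501] w 0.042 F [-0.7 -0.4 -0.8] t 6.525
```

```bash
python3 -m pendant '[{"tx":-0.07,"ty":0,"tz":0.6,"spin":0,"claw":0.6},{"tx":0,"ty":0,"tz":0.6,"spin":0,"claw":0.6},{"tx":0,"ty":0,"tz":0.5,"spin":0,"claw":0.6},{"tx":0,"ty":0,"tz":0.1,"spin":0,"claw":0.6},{"tx":0,"ty":0,"tz":0,"spin":0,"claw":0.6},{"tx":0,"ty":0,"tz":0,"spin":0,"claw":0.6}]'; python3 to.py .427 .265 .056
```

```text
time_s: 7.28
tool_pos: [0.4278, 0.2665, 0.0607]
tool_rot: [-180.0, -0.1, -0.9]
force: [-0.2, -0.9, -1.3]
grip_width: 0.042
grasp_force: 25.0
shares [-0.02  0.03  0.09] rot [-1.7997e+02 -1.1000e-01 -8.5000e-01] pos [0.4278 0.2665 0.0607] w 0.042 F [-0.2 -0.9 -1.3] t 7.275
```

```bash
python3 -m pendant '[{"tx":0,"ty":0,"tz":0.04,"spin":0,"claw":0.6},{"tx":0,"ty":0,"tz":0.03,"spin":0,"claw":0.6},{"tx":0,"ty":0,"tz":0,"spin":0,"claw":0.6}]'; python3 to.py .427 .265 .056
```

```text
time_s: 7.65
tool_pos: [0.4268, 0.2663, 0.056]
tool_rot: [180.0, 0.0, -0.8]
force: [0.5, 0.2, -0.8]
grip_width: 0.0422
grasp_force: 25.0
shares [ 0.    0.03 -0.  ] rot [ 1.7999e+02  1.0000e-02 -8.2000e-01] pos [0.4268 0.2663 0.056 ] w 0.0422 F [ 0.5  0.2 -0.8] t 7.65
```

```bash
python3 -m pendant '[{"tx":0,"ty":0,"tz":0.03,"spin":0,"claw":0.6},{"tx":0,"ty":0,"tz":0,"spin":0,"claw":0.6},{"tx":0,"ty":0,"tz":0,"spin":0,"claw":0.6}]'; python3 -m pendant '[{"tx":0,"ty":0,"tz":0.02,"spin":0,"claw":0.6},{"tx":0,"ty":0,"tz":0,"spin":0,"claw":0.6}]'
```

```text
time_s: 8.02
tool_pos: [0.4271, 0.2664, 0.0554]
tool_rot: [180.0, -0.0, -0.8]
force: [-1.4, -1.7, 6.9]
grip_width: 0.042
grasp_force: 25.0
time_s: 8.28
tool_pos: [0.4272, 0.2665, 0.0554]
tool_rot: [179.9, -0.0, -0.8]
force: [-4.7, -4.0, 15.6]
grip_width: 0.0424
grasp_force: 25.0
```

```bash
python3 -m pendant '[{"tx":0,"ty":0,"tz":-0.03,"spin":0,"claw":0.6},{"tx":0,"ty":0,"tz":0,"spin":0,"claw":0.4},{"tx":0,"ty":0,"tz":0,"spin":0,"claw":0.2},{"tx":0,"ty":0,"tz":0,"spin":0,"claw":0},{"tx":0,"ty":0,"tz":0,"spin":0,"claw":0},{"tx":0,"ty":0,"tz":-0.6,"spin":0,"claw":0},{"tx":0,"ty":0,"tz":-0.8,"spin":0,"claw":0},{"tx":0,"ty":0,"tz":-0.8,"spin":0,"claw":0}]'; python3 -c "
from h import *; im=snap('top','t2.png');im2=snap('side','s2.png'); a=cv2.resize(im[170:290,140:330],None,fx=2,fy=2); b=cv2.resize(im2[240:400,220:420],None,fx=2,fy=2)
c=np.zeros((320,800,3),np.uint8);c[:240,:380]=a[:,:,::-1];c[:320,400:800]=b[:,:,::-1];cv2.imwrite('pics/c2.png',c)"; python3 to.py .570 .193 .12
```

```text
time_s: 9.28
tool_pos: [0.4266, 0.2663, 0.166]
tool_rot: [180.0, 0.0, -0.8]
force: [-0.3, -0.2, -0.1]
grip_width: 0.0866
grasp_force: 0.0
shares [2.83 1.47 1.01] rot [-179.82   -0.44   -0.82] pos [0.4294 0.2681 0.1694] w 0.0868 F [0.4 0.2 0. ] t 9.375
```

View pics/c2.png

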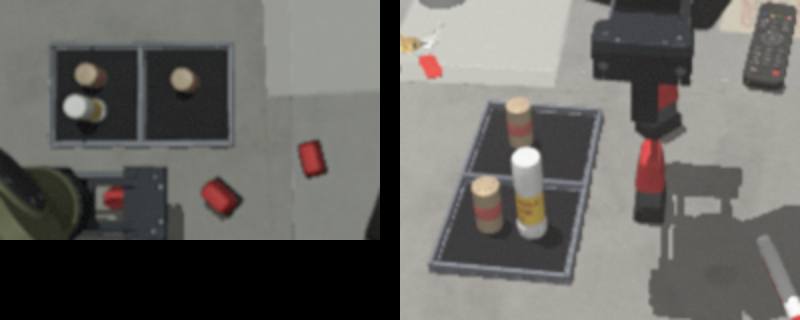

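The stamp stands upright on the desk at side crop (650,180). Both rolls and the glue stick are undisturbed, with the target roll top at top crop (184,79). Next I'll refine the roll's position.

Run:
```python
from fit import *
ims={n:cv2.imread(f'pics/{n}2.png')[:,:,::-1].astype(int) for n in('t','s')}
m={}
for n,k,(u,v) in(('top','t',(231,210)),('side','s',(280,301))):
    i=ims[k]; b=(i[...,0]>60)&(i[...,0]>i[...,2]*1.12); _,lab=cv2.connectedComponents(b.astype(np.uint8)); m[n]=lab==lab[v,u]; print(m[n].sum())
f=lambda x,y:cyl(x,y,.026,.004,.056)
for q in(m,{'top':m['top']},{'side':m['side']}): print(fit(f,(.569,.192),q))
```

```text
144
322
(array([0.5705, 0.1931]), np.float64(44.1))
(array([0.5725, 0.194 ]), np.float64(10.9))
(array([0.5707, 0.1912]), np.float64(19.5))
```

```bash
python3 -m pendant '[{"tx":0.5,"ty":0.3,"tz":0,"spin":0,"claw":0},{"tx":0.6,"ty":0.4,"tz":0,"spin":0,"claw":0},{"tx":0.7,"ty":0.4,"tz":0,"spin":0,"claw":0},{"tx":0.7,"ty":0.37,"tz":0,"spin":0,"claw":0},{"tx":0.35,"ty":0,"tz":0,"spin":0,"claw":0},{"tx":0,"ty":0,"tz":0.5,"spin":0,"claw":0.1},{"tx":0,"ty":0,"tz":0.5,"spin":0,"claw":0.2},{"tx":0,"ty":0,"tz":0,"spin":0,"claw":0.2},{"tx":0,"ty":0,"tz":0,"spin":0,"claw":0.2}]'; python3 to.py .571 .193 .046
```

```text
time_s: 10.5
tool_pos: [0.5688, 0.1902, 0.1149]
tool_rot: [180.0, 0.0, -0.9]
force: [-0.6, 0.3, 0.7]
grip_width: 0.0703
grasp_force: 0.0
shares [ 0.04 -0.06  1.38] rot [ 1.7999e+02  2.0000e-02 -8.6000e-01] pos [0.5688 0.1902 0.1149] w 0.0703 F [-0.6  0.3  0.7] t 10.5
```

```bash
python3 -m pendant '[{"tx":0.04,"ty":-0.05,"tz":0.5,"spin":0,"claw":0.2},{"tx":0,"ty":0,"tz":0.5,"spin":0,"claw":0.2},{"tx":0,"ty":0,"tz":0.38,"spin":0,"claw":0.2},{"tx":0,"ty":0,"tz":0,"spin":0,"claw":0.2},{"tx":0,"ty":0,"tz":0,"spin":0,"claw":0.5},{"tx":0,"ty":0,"tz":0,"spin":0,"claw":0.8},{"tx":0,"ty":0,"tz":0,"spin":0,"claw":0.8},{"tx":0,"ty":0,"tz":0,"spin":0,"claw":0.8},{"tx":0,"ty":0,"tz":0,"spin":0,"claw":0.8}]' 25
```

```text
time_s: 11.62
tool_pos: [0.5704, 0.1932, 0.0462]
tool_rot: [180.0, -0.0, -0.8]
force: [-0.5, -0.1, 0.7]
grip_width: 0.0278
grasp_force: 0.0
```

```bash
python3 -m pendant '[{"tx":0,"ty":0,"tz":0,"spin":0,"claw":0.8},{"tx":0,"ty":0,"tz":0,"spin":0,"claw":0.8},{"tx":0,"ty":0,"tz":-0.3,"spin":0,"claw":0.8},{"tx":0,"ty":0,"tz":-0.6,"spin":0,"claw":0.8},{"tx":0,"ty":0,"tz":-0.9,"spin":0,"claw":0.8},{"tx":0,"ty":0,"tz":-0.9,"spin":0,"claw":0.8},{"tx":0,"ty":0,"tz":-0.9,"spin":0,"claw":0.8},{"tx":0,"ty":0,"tz":-0.9,"spin":0,"claw":0.8},{"tx":0,"ty":0,"tz":-0.5,"spin":0,"claw":0.8},{"tx":0,"ty":0,"tz":0,"spin":0,"claw":0.8}]'; python3 to.py .485 -.358 .29;python3 -c "
from h import *; im=snap('side','s3.png'); cv2.imwrite('pics/s3c.png',cv2.resize(im[100:400,200:450,::-1],None,fx=2,fy=2))"
```

```text
time_s: 12.88
tool_pos: [0.5711, 0.1942, 0.2989]
tool_rot: [-179.9, -0.3, -0.8]
force: [0.2, -0.3, -2.2]
grip_width: 0.0246
grasp_force: 24.9
shares [-1.57 11.07  0.15] rot [-179.92   -0.27   -0.8 ] pos [0.5711 0.1942 0.2989] w 0.0246 F [ 0.2 -0.3 -2.2] t 12.875
```

View pics/s3c.png

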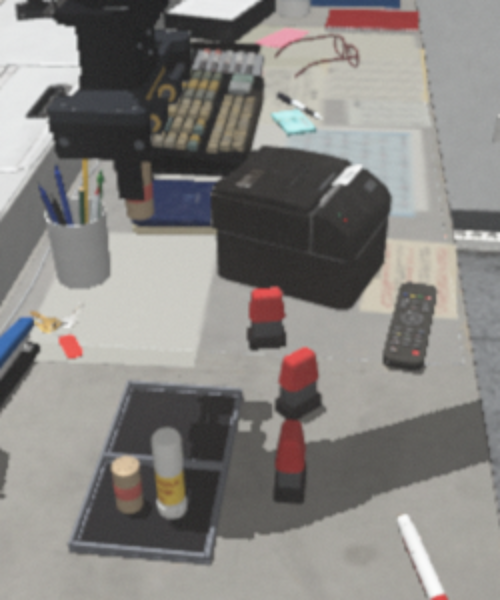

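The roll is held upright at crop (140,200), and the right lane is now empty. Next I carry it over the black box to the tray.

```bash
python3 -m pendant '[{"tx":0,"ty":0.5,"tz":0,"spin":0,"claw":0.8},{"tx":-0.1,"ty":0.8,"tz":0,"spin":0,"claw":0.8},{"tx":-0.1,"ty":0.9,"tz":0,"spin":0,"claw":0.8},{"tx":-0.1,"ty":0.9,"tz":0,"spin":0,"claw":0.8},{"tx":-0.1,"ty":0.9,"tz":0,"spin":0,"claw":0.8},{"tx":-0.1,"ty":0.9,"tz":0,"spin":0,"claw":0.8},{"tx":-0.1,"ty":0.9,"tz":0,"spin":0,"claw":0.8},{"tx":-0.1,"ty":0.9,"tz":0,"spin":0,"claw":0.8},{"tx":-0.1,"ty":0.9,"tz":0,"spin":0,"claw":0.8},{"tx":-0.1,"ty":0.9,"tz":0,"spin":0,"claw":0.8}]'; python3 -m pendant '[{"tx":-0.2,"ty":0.9,"tz":0,"spin":0,"claw":0.8},{"tx":-0.2,"ty":0.9,"tz":0,"spin":0,"claw":0.8},{"tx":-0.2,"ty":0.6,"tz":0,"spin":0,"claw":0.8},{"tx":-0.13,"ty":0.3,"tz":0,"spin":0,"claw":0.8},{"tx":0,"ty":0,"tz":0,"spin":0,"claw":0.8},{"tx":0,"ty":0,"tz":0,"spin":0,"claw":0.8}]'; python3 to.py .482 -.368 .06; python3 -c "
from h import *; im=snap('top','t4.png'); print(proj('top',[[.482,-.368,.004]])); cv2.imwrite('pics/t4c.png',cv2.resize(im[170:300,330:530,::-1],None,fx=3,fy=3))"
```

```text
time_s: 14.18
tool_pos: [0.5179, -0.2321, 0.2939]
tool_rot: [-179.9, 0.2, -0.8]
force: [-0.1, 0.0, -0.8]
grip_width: 0.0245
grasp_force: 24.9
time_s: 14.92
tool_pos: [0.4818, -0.3634, 0.2958]
tool_rot: [-179.9, -0.0, -0.7]
force: [0.2, -0.6, -1.7]
grip_width: 0.0248
grasp_force: 24.9
shares [0.   0.1  4.72] rot [-1.7992e+02 -1.0000e-02 -6.7000e-01] pos [ 0.4818 -0.3634  0.2958] w 0.0248 F [ 0.2 -0.6 -1.7] t 14.925
[[459.58141667 242.46256307]]
```

View pics/t4c.png

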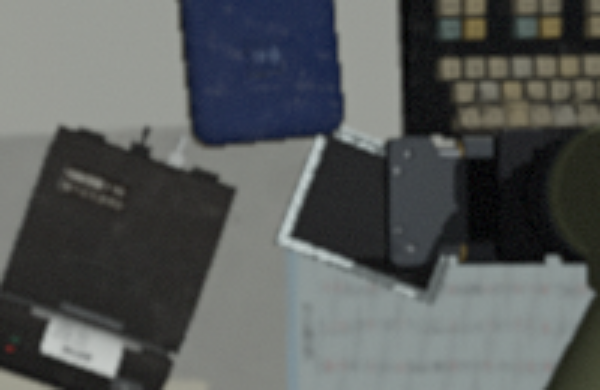

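The tray is still empty: its left, top and bottom corners are at crop (280,243), (325,135) and (435,300). The target point projects to crop (389,217), near its centre. Lowering the roll.

```bash
python3 -m pendant '[{"tx":0,"ty":0.1,"tz":0.5,"spin":0,"claw":0.8},{"tx":0,"ty":0,"tz":0.8,"spin":0,"claw":0.8},{"tx":0,"ty":0,"tz":0.8,"spin":0,"claw":0.8},{"tx":0,"ty":0,"tz":0.8,"spin":0,"claw":0.8},{"tx":0,"ty":0,"tz":0.8,"spin":0,"claw":0.8},{"tx":0,"ty":0,"tz":0.6,"spin":0,"claw":0.8},{"tx":0,"ty":0,"tz":0.4,"spin":0,"claw":0.8},{"tx":0,"ty":0,"tz":0.1,"spin":0,"claw":0.8},{"tx":0,"ty":0,"tz":0,"spin":0,"claw":0.8},{"tx":0,"ty":0,"tz":0,"spin":0,"claw":0.8}]'; python3 to.py .482 -.368 .047
```

```text
time_s: 16.23
tool_pos: [0.4817, -0.3711, 0.0575]
tool_rot: [179.9, -0.1, -0.8]
force: [-0.5, -0.0, -1.5]
grip_width: 0.0243
grasp_force: 24.9
shares [ 0.01 -0.06  0.21] rot [ 1.7991e+02 -1.2000e-01 -8.3000e-01] pos [ 0.4817 -0.3711  0.0575] w 0.0243 F [-0.5 -0.  -1.5] t 16.225
```

```bash
python3 -m pendant '[{"tx":0,"ty":0,"tz":0.1,"spin":0,"claw":0.8},{"tx":0,"ty":0,"tz":0.1,"spin":0,"claw":0.8},{"tx":0,"ty":0,"tz":0,"spin":0,"claw":0.8},{"tx":0,"ty":0,"tz":0,"spin":0,"claw":0.8}]'; python3 -m pendant '[{"tx":0,"ty":0,"tz":0.02,"spin":0,"claw":0.8},{"tx":0,"ty":0,"tz":0,"spin":0,"claw":0.8}]'
```

```text
time_s: 16.73
tool_pos: [0.4807, -0.3705, 0.046]
tool_rot: [180.0, 0.0, -0.8]
force: [-0.3, -0.3, -1.6]
grip_width: 0.0244
grasp_force: 25.0
time_s: 16.98
tool_pos: [0.4808, -0.3706, 0.0459]
tool_rot: [180.0, -0.0, -0.8]
force: [-1.2, 1.3, 4.8]
grip_width: 0.0248
grasp_force: 24.9
```

Contact with the tray floor. Release and retreat straight up.

```bash
python3 -m pendant '[{"tx":0,"ty":0,"tz":0,"spin":0,"claw":0.65},{"tx":0,"ty":0,"tz":0,"spin":0,"claw":0.5},{"tx":0,"ty":0,"tz":0,"spin":0,"claw":0.4},{"tx":0,"ty":0,"tz":0,"spin":0,"claw":0.4},{"tx":0,"ty":0,"tz":-0.4,"spin":0,"claw":0.4},{"tx":0,"ty":0,"tz":-0.6,"spin":0,"claw":0.4},{"tx":0,"ty":0,"tz":-0.9,"spin":0,"claw":0.2},{"tx":0,"ty":0,"tz":-0.9,"spin":0,"claw":0},{"tx":0,"ty":0,"tz":-0.9,"spin":0,"claw":0},{"tx":0,"ty":0,"tz":-0.9,"spin":0,"claw":0}]'; python3 -m pendant '[{"tx":0.1,"ty":-0.4,"tz":-0.4,"spin":0,"claw":0},{"tx":0.1,"ty":-0.8,"tz":0,"spin":0,"claw":0},{"tx":0.1,"ty":-0.9,"tz":0,"spin":0,"claw":0},{"tx":0,"ty":-0.9,"tz":0,"spin":0,"claw":0},{"tx":0,"ty":-0.9,"tz":0,"spin":0,"claw":0},{"tx":0,"ty":-0.9,"tz":0,"spin":0,"claw":0},{"tx":0,"ty":-0.9,"tz":0,"spin":0,"claw":0},{"tx":0,"ty":-0.9,"tz":0,"spin":0,"claw":0},{"tx":0,"ty":-0.9,"tz":0,"spin":0,"claw":0}]'; python3 to.py .427 .2655 .16; python3 -c "
from h import *; im=snap('top','t5.png'); print(proj('top',[[.481,-.3705,.056],[.481,-.3705,.004]])); cv2.imwrite('pics/t5c.png',cv2.resize(im[170:300,330:530,::-1],None,fx=3,fy=3))"
```

```text
time_s: 18.23
tool_pos: [0.4807, -0.3703, 0.2784]
tool_rot: [179.9, -0.1, -0.8]
force: [-0.0, -0.5, -0.2]
grip_width: 0.083
grasp_force: 0.0
time_s: 19.35
tool_pos: [0.5, 0.0074, 0.2947]
tool_rot: [180.0, 0.0, -0.7]
force: [0.3, -0.2, 1.0]
grip_width: 0.0868
grasp_force: 0.0
shares [-1.52 -5.14  2.69] rot [ 1.7999e+02  5.0000e-02 -7.3000e-01] pos [0.5    0.0074 0.2947] w 0.0868 F [ 0.3 -0.2  1. ] t 19.35
[[466.22330854 242.31344532]
 [460.60040805 242.84702207]]
```

View pics/t5c.png

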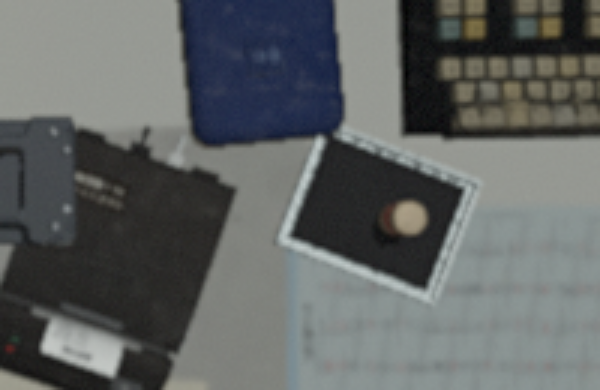

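The roll stands upright in the tray, top at crop (409,217). Returning to the stamp.

```bash
python3 -m pendant '[{"tx":0,"ty":-0.8,"tz":0,"spin":0,"claw":0},{"tx":-0.2,"ty":-0.9,"tz":0,"spin":0,"claw":0},{"tx":-0.3,"ty":-0.9,"tz":0.2,"spin":0,"claw":0},{"tx":-0.3,"ty":-0.9,"tz":0.5,"spin":0,"claw":0},{"tx":-0.3,"ty":-0.9,"tz":0.6,"spin":0,"claw":0},{"tx":-0.3,"ty":-0.5,"tz":0.7,"spin":0,"claw":0},{"tx":-0.1,"ty":-0.2,"tz":0.7,"spin":0,"claw":0},{"tx":0,"ty":0,"tz":0,"spin":0,"claw":0},{"tx":0,"ty":0,"tz":0,"spin":0,"claw":0}]'; python3 to.py .427 .2665 .056
```

```text
time_s: 20.52
tool_pos: [0.4302, 0.2603, 0.1611]
tool_rot: [-180.0, -0.1, -0.8]
force: [-0.3, 0.2, -0.6]
grip_width: 0.0872
grasp_force: 0.0
shares [-0.07 -0.12  2.1 ] rot [-1.8e+02 -6.0e-02 -8.3e-01] pos [0.4302 0.2603 0.1611] w 0.0872 F [-0.3  0.2 -0.6] t 20.525
```

```bash
python3 -m pendant '[{"tx":-0.07,"ty":-0.1,"tz":0.5,"spin":0,"claw":0},{"tx":0,"ty":0,"tz":0.6,"spin":0,"claw":0},{"tx":0,"ty":0,"tz":0.6,"spin":0,"claw":0},{"tx":0,"ty":0,"tz":0.38,"spin":0,"claw":0},{"tx":0,"ty":0,"tz":0,"spin":0,"claw":0},{"tx":0,"ty":0,"tz":0,"spin":0,"claw":0}]'; python3 to.py .427 .2665 .056
```

```text
time_s: 21.28
tool_pos: [0.4274, 0.2658, 0.0573]
tool_rot: [-180.0, -0.1, -0.8]
force: [0.1, 0.8, 0.0]
grip_width: 0.087
grasp_force: 0.0
shares [-0.01 -0.01  0.03] rot [-1.7995e+02 -1.1000e-01 -8.5000e-01] pos [0.4274 0.2658 0.0573] w 0.087 F [0.1 0.8 0. ] t 21.275
```

```bash
python3 -m pendant '[{"tx":0,"ty":0,"tz":0,"spin":0,"claw":0.3},{"tx":0,"ty":0,"tz":0,"spin":0,"claw":0.4},{"tx":0,"ty":0,"tz":0,"spin":0,"claw":0.45},{"tx":0,"ty":0,"tz":0,"spin":0,"claw":0.6},{"tx":0,"ty":0,"tz":0,"spin":0,"claw":0.6},{"tx":0,"ty":0,"tz":0,"spin":0,"claw":0.6},{"tx":0,"ty":0,"tz":0,"spin":0,"claw":0.6}]' 25; python3 to.py .427 .2665 .155
```

```text
time_s: 22.15
tool_pos: [0.4263, 0.2654, 0.056]
tool_rot: [-180.0, 0.0, -0.8]
force: [-0.5, 0.2, 0.5]
grip_width: 0.0418
grasp_force: 25.0
shares [ 0.01 -0.02 -1.98] rot [-180.      0.     -0.82] pos [0.4263 0.2654 0.056 ] w 0.0418 F [-0.5  0.2  0.5] t 22.15
```

```bash
python3 -m pendant '[{"tx":0,"ty":0,"tz":-0.4,"spin":0,"claw":0.6},{"tx":0,"ty":0,"tz":-0.6,"spin":0,"claw":0.6},{"tx":0,"ty":0.3,"tz":-0.6,"spin":0,"claw":0.6},{"tx":0.2,"ty":0.5,"tz":-0.2,"spin":0,"claw":0.6},{"tx":0.6,"ty":0.5,"tz":0,"spin":0,"claw":0.6},{"tx":0.7,"ty":0.2,"tz":0,"spin":0,"claw":0.6},{"tx":0.5,"ty":0,"tz":0,"spin":0,"claw":0.6},{"tx":0.1,"ty":0,"tz":0,"spin":0,"claw":0.6},{"tx":0,"ty":0,"tz":0,"spin":0,"claw":0.6},{"tx":0,"ty":0,"tz":0,"spin":0,"claw":0.6}]'; python3 to.py .5292 .190 .065
```

```text
time_s: 23.4
tool_pos: [0.5292, 0.1894, 0.1463]
tool_rot: [180.0, 0.0, -0.7]
force: [0.2, -0.3, -0.8]
grip_width: 0.0422
grasp_force: 25.0
shares [ 0.   -0.01  1.63] rot [ 1.7997e+02  2.0000e-02 -7.4000e-01] pos [0.5292 0.1894 0.1463] w 0.0422 F [ 0.2 -0.3 -0.8] t 23.4
```

```bash
python3 -m pendant '[{"tx":0,"ty":0,"tz":0.5,"spin":0,"claw":0.6},{"tx":0,"ty":0,"tz":0.6,"spin":0,"claw":0.6},{"tx":0,"ty":0,"tz":0.4,"spin":0,"claw":0.6},{"tx":0,"ty":0,"tz":0.1,"spin":0,"claw":0.6},{"tx":0,"ty":0,"tz":0,"spin":0,"claw":0.6},{"tx":0,"ty":0,"tz":0,"spin":0,"claw":0.6},{"tx":0,"ty":0,"tz":0,"spin":0,"claw":0.6}]'; python3 to.py .5292 .190 .060
```

```text
time_s: 24.28
tool_pos: [0.5309, 0.189, 0.0669]
tool_rot: [-180.0, -0.1, -0.8]
force: [-0.3, -0.1, -1.4]
grip_width: 0.0417
grasp_force: 25.0
shares [-0.03 -0.02  0.14] rot [-1.7999e+02 -9.0000e-02 -8.3000e-01] pos [0.5309 0.189  0.0669] w 0.0417 F [-0.3 -0.1 -1.4] t 24.275
```

```bash
python3 -m pendant '[{"tx":-0.01,"ty":-0.02,"tz":0.08,"spin":0,"claw":0.6},{"tx":0,"ty":0,"tz":0.03,"spin":0,"claw":0.6},{"tx":0,"ty":0,"tz":0,"spin":0,"claw":0.6},{"tx":0,"ty":0,"tz":0,"spin":0,"claw":0.6}]'; python3 -m pendant '[{"tx":0,"ty":0,"tz":0.03,"spin":0,"claw":0.6},{"tx":0,"ty":0,"tz":0,"spin":0,"claw":0.6}]'
```

```text
time_s: 24.78
tool_pos: [0.5298, 0.1898, 0.0605]
tool_rot: [180.0, 0.0, -0.8]
force: [-0.2, -0.4, -1.7]
grip_width: 0.0423
grasp_force: 25.0
time_s: 25.02
tool_pos: [0.5301, 0.1899, 0.06]
tool_rot: [180.0, -0.0, -0.8]
force: [-1.3, -0.4, 4.6]
grip_width: 0.0421
grasp_force: 25.0
```

Contact with the organiser floor. Release, retreat and check.

```bash
python3 -m pendant '[{"tx":0,"ty":0,"tz":0,"spin":0,"claw":0.4},{"tx":0,"ty":0,"tz":0,"spin":0,"claw":0.2},{"tx":0,"ty":0,"tz":0,"spin":0,"claw":0},{"tx":0,"ty":0,"tz":0,"spin":0,"claw":0},{"tx":0,"ty":0,"tz":-0.5,"spin":0,"claw":0},{"tx":0,"ty":0,"tz":-0.8,"spin":0,"claw":0},{"tx":0,"ty":0,"tz":-0.9,"spin":0,"claw":0},{"tx":0,"ty":0,"tz":-0.9,"spin":0,"claw":0},{"tx":0,"ty":0,"tz":-0.9,"spin":0,"claw":0},{"tx":0,"ty":0,"tz":-0.5,"spin":0,"claw":0}]'; python3 -m pendant '[{"tx":0,"ty":0.5,"tz":0,"spin":0,"claw":0},{"tx":0,"ty":0.9,"tz":0,"spin":0,"claw":0},{"tx":0,"ty":0.9,"tz":0,"spin":0,"claw":0},{"tx":0,"ty":0.9,"tz":0,"spin":0,"claw":0},{"tx":0,"ty":0.9,"tz":0,"spin":0,"claw":0},{"tx":0,"ty":0.5,"tz":0,"spin":0,"claw":0},{"tx":0,"ty":0,"tz":0,"spin":0,"claw":0},{"tx":0,"ty":0,"tz":0,"spin":0,"claw":0},{"tx":0,"ty":0,"tz":0,"spin":0,"claw":0}]'
python3 - <<'E'
from fit import *
im=snap('top','t6.png');im2=snap('side','s6.png'); a=cv2.resize(im[170:290,140:330],None,fx=2,fy=2); b=cv2.resize(im2[240:400,220:420],None,fx=2,fy=2)
c=np.zeros((320,800,3),np.uint8);c[:240,:380]=a[:,:,::-1];c[:320,400:800]=b[:,:,::-1];cv2.imwrite('pics/c6.png',c)
def rm(im): im=im.astype(int); return (im[...,0]>50)&(im[...,0]>1.7*im[...,1])&(im[...,0]>1.7*im[...,2])
f=lambda x,y,w:box(x,y,w,.028,.044,.044,.078)
for n,i in dict(top=im,side=im2).items(): print(n,fit(f,(.53,.188,-1),{n:rm(i)},20 if n=='x' else 8))
E
```

```text
time_s: 26.28
tool_pos: [0.5304, 0.1904, 0.2867]
tool_rot: [-180.0, -0.2, -0.8]
force: [0.2, -0.1, -1.6]
grip_width: 0.087
grasp_force: 0.0
time_s: 27.4
tool_pos: [0.5266, -0.0383, 0.2841]
tool_rot: [-180.0, -0.0, -0.7]
force: [0.8, 0.2, -0.2]
grip_width: 0.0869
grasp_force: 0.0
top (array([ 0.5315,  0.1886, -4.7271]), np.float64(46.8))
side (array([ 0.5329,  0.1902, 10.566 ]), np.float64(95.4))
```

View pics/c6.png

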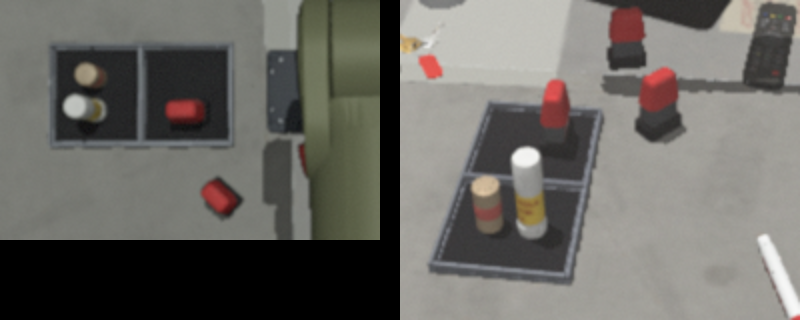

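The stamp stands upright and square in its lane at top crop (185,111), within about 2 mm of its starting spot. The glue stick and its roll are untouched and the gripper is clear, so I'm handing in.

```bash
python3 -c "
from cell import env; print(env.sign_off())"
```

```text
the job is handed in; nothing more can be done
None
```

The job is handed in: the coin roll stands upright in the change tray, the date stamp is back upright and square within about 2 mm of its starting spot, and the glue stick and the roll behind it were not moved.

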